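# Clear the wrench off the test unit and set its dial

## Robot

A 7-joint arm with a two-finger parallel gripper is mounted at the origin on the work surface. World frame = base frame: x ahead of the robot, y to its left, z up, the work surface at z = 0. Lengths are in m, angles in rad, forces in N, time in s.
With the tool pointing down it reaches from about 0.4 to 0.85 m from the base axis. Payload 10.4 kg.
Tool frame: the origin (TCP) lies midway between the tips of the shut fingers; the grasp point (between the pads) lies 19 mm behind it; z points along the fingers, y is the direction in which the jaws open and shut (so a half turn about z gives the same grasp; the last joint's range is limited). The gripper opens to 85 mm and grips with 20 to 120 N. Pads are 22 mm wide; open, the fingers measure 114 mm over their backs; the gripper's body (76 mm by 85 mm) begins 54 mm behind the grasp point. The pads swing forward as they close: fully open they stand 13 mm farther back than shut.
Start: joints at [1.175, 0.332, -0.065, 1.46, 0.022, 1.35, -0.088], TCP at [0.228, -0.582, 0.231] pointing down, gripper open.
Joint ranges: [-2.6, 2.6], [-0.5, 2.12], [-1.47, 1.34], [0.16, 2.42], [-1.27, 4.41], [0.06, 2.06], [-2.6, 2.6]. Speed limits (rad/s): [2.22, 2.22, 2.79, 2.79, 3.14, 3.14, 3.14].

## Interface

Orientations are given as a 3x3 rotation matrix whose columns are the frame's x, y, z axes.
In Python, from plant import ctrl, cams, nets gives the robot as it stands.
- The arm moves only by the tool send_rows, never from a script. Its argument "rows" is a list of rows, each a list of 4 numbers: the shift along the tool's x, y, z in m, then the turn about the tool's z in degrees. A call has 1 to 10 rows; each row shifts and turns the commanded pose from where the row before left it, along the tool's axes as they then stand; what a row does not reach is not made up. A row lasts 1/10 s, in which the tool goes at most 50 mm and 8.59 degrees, less where a joint would pass 70% of its speed; a pose out of reach is approached as far as the arm can. A call is refused whole if a number of a shift passes 0.05 or a number of a turn 8.59, either way. A call with a gripper value outside its range is refused whole. "claw" is the finger opening in m, from 0 to 0.0854, set as the call begins (left out, the last holds). The fingers move at their own pace and stop on an object; the grip force is fixed at half the most. Time passes only in rows, so rows that do not move let the fingers close. It gives the time, the measured TCP pose, the force and the opening at its end, in the units of the state.
- ctrl.get_state(): the state, without advancing time (a new reading comes with each control period).
- cams.camera(name): name is "scene" or "top"; returns the picture (384x512x3 uint8, red, green, blue); there is no depth.
- cams.calibration(name): a dict with "K" (3x3 intrinsics, pixels), "dist_coeffs" ([k1, k2, p1, p2, k3] as OpenCV has them; the pictures are not rectified), "rvec" (rotation vector, rad) and "tvec" (3), from world to camera coordinates, as OpenCV has them. Camera axes: x right, y down, z forward; pixel columns grow to the right and rows downward; lengths in m; the calibration is good to about 2 mm. A picture is of the moment at which its call begins. calibration takes no time and is no camera call.
- ctrl.close_job(): hands the job in, once; it reports no verdict.
Trained networks look in the newest picture that a camera, given by its name, has taken for a name from the list of things; names that differ only in an ending like _2 or _b are one class to them, and where a whole thing is asked for, a point or a joint stands for the part that bears it (a point fixed in the world has none). Each returns a list of dicts, best first, with "conf" (0 to 1); they miss things now and then, are a little off and sometimes report something else, mostly with a low value. They report only what shows in the picture. A call takes as long as a camera call. They do not tell look-alikes from the thing itself.
- nets.recognise(camera, target): "bbox" ([left, top, right, bottom] in pixels, round what is visible of it).
- nets.mark_of(camera, target): "at" ([column, row] in pixels: a listed point, or the origin of a listed thing).
The state is a dict: "clock": time; "joint_positions": joint angles; "joint_vel": joint speeds; "tau": joint torques, N m; "position": TCP position; "tool_rot": TCP orientation; "ft_force": force on the tool from outside, world axes, zero at the start; "wrist_torque": the same for the moment, N m; "opening": opening from 0.0 (shut) to 1.0 (fully open).
Only numpy, scipy, OpenCV 4.12 (cv2) and the standard library are available. Lean on these libraries where they do the work, as an engineer would, in place of code of your own. Each camera call takes 0.05 s, during which the arm holds its last target. There are 200 camera calls.

## Task

Somebody left a wrench lying across the yellow guards of the pressure test unit, right over its dial. First put the wrench away: lay it down, without dropping it, wholly inside the blue bin that holds the orange screwdrivers, below the bin's rim all along. Then turn the dial until its white pointer points at the green mark, and leave everything else on the bench where it stands.

Things in the scene. Friction and masses are not known exactly. Their poses are not given: they have to be found in the camera images.
- unit: Test unit, fixed: grey base 190 (x) x 180 (y) x 45 high, flat panel on top; along both sides yellow guard cheeks 15 thick, 65 above the panel (tops 110 above the table, 150 clear between them). Origin: centre of underside; x points to its back. The dial's axis is vertical at x = -20, y = 0. A gauge 44 dia, 10 high on the panel at x = 69, y = -35.
- dial (a joint): Pressure dial's angle, rad, 0 to 4.7; at 0 its pointer points along the unit's -x; grows clockwise seen from above. Stays where it is left. Black disc 68 dia, its top 12 above the panel, with a red grip bar across it, 62 long, 18 wide, from 12 to 44 above the panel; bar in line with the white pointer.
- dial_grip (a point): On the dial's axis, 12 below the top of the grip bar (77 above the table); x axis runs along the bar, the pointer being at -x.
- pointer (a point): Point 50 from the dial's axis, straight out from the end of the white pointer (turns with the dial).
- marker (a joint): Angle of the green mark at the dial's rim, same zero and sense as the dial: the pointer is on the mark when both values are equal. Does not move.
- mark (a point): Inner part of the green mark (tab 20 x 9 flat on the panel at the dial's rim), 50 from the dial's axis.
- wrench: Loose steel adjustable wrench, 195 long, 16 thick, 0.3 to 0.55 kg; at the start it lies flat across the two guard cheeks, above the dial. Origin: mid-length, on its underside; x from the handle's end to the head. Handle 24 wide from x = -97 to 47, head 50 wide from x = 47 to 97 with an open jaw.
- wrench_grip (a point): Wrench's centre of mass, on the handle at x = 10, mid-thickness; same axes as the wrench.
- wrench_head (a point): Middle of the jaw end, x = 97.5, mid-thickness.
- wrench_tail (a point): End of the handle, x = -97.5, mid-thickness.
- tool_bin: Blue open bin with two orange-handled screwdrivers in it, fixed. 250 (x) x 170 (y) outside, walls and floor 5, sides and back 80 high, the front (-x) 50 high. Origin: centre of underside. The fixed screwdrivers lie along x, from y = 24 to 79, up to height 31; the rest of the bin is empty.
- fittings_bin: The same kind of blue bin, fixed, filled with brass, copper and dark pipe fittings up to height 45: not the place for the wrench.
- nipple_a: Bystander, loose: dark steel pipe nipple standing upright, 40 dia x 90 high. Origin: centre of underside.
- nipple_b: Bystander, loose: brass pipe nipple standing upright, 40 dia x 70 high. Origin: centre of underside.
- spray_can: Bystander, loose: red spray can, 60 dia x 170 high. Origin: centre of underside.
- paste_jar: Bystander, loose: jar of thread paste with yellow cap, 70 dia x 80 high. Origin: centre of underside.
- tee: Bystander, loose: dark steel pipe tee lying down, 100 long, 52 high. Origin: centre of underside.
- tape: Bystander, loose: yellow tape measure, 70 x 42 x 65 high. Origin: centre of underside.
Not all that is in view belongs to the job. There is more than one size of the wrench; the one meant has the size given above.

How it is judged:
By the outcome, as a careful person would: the job done as asked, in the order asked, and still so for the second after the job is handed in, with the robot touching nothing.
It also fails if it takes over 64 s, if anything falls off the work surface, if the arm or the gripper's body presses on something with over 40 N, if the wrist force passes 120 N, or if a joint passes its speed limit or range.

## Working session

There is one attempt and no reset: what is moved stays moved. The work goes in short steps, Python scripts to look and compute and a tool call to move; the robot and the scene stay as the last step left them, time stands still between calls to the robot, and variables do not carry over. Pictures are saved under pics/ and viewed, about 8 in all and at most 12, crops included, and the job is handed in when it is done.

Besides the shell and the picture viewer there is one more tool, called after "Request:" in YAML: its name, and indented under it one key for each argument. send_rows: Moves the arm, as the interface text tells. Its arguments: {"type":"object","properties":{"rows":{"type":"array","items":{"type":"array","items":{"type":"number"}}},"claw":{"type":"number"}},"required":["rows"]}

```bash
mkdir -p pics; ls
cat > h.py <<'E'
import numpy as np, cv2
from plant import ctrl, cams, nets
def cal(n):
    c=cams.calibration(n); return np.array(c["K"]),np.array(c["dist_coeffs"]),np.array(c["rvec"],float).reshape(3,1),np.array(c["tvec"],float).reshape(3,1)
def ray(n,px,z):
    K,d,r,t=cal(n); R=cv2.Rodrigues(r)[0]
    p=cv2.undistortPoints(np.array([[px]],float),K,d).ravel()
    C=(-R.T@t).ravel(); v=R.T@np.array([p[0],p[1],1]); return C+v*(z-C[2])/v[2]
def proj(n,P):
    K,d,r,t=cal(n); return cv2.projectPoints(np.array(P,float).reshape(-1,3),r,t,K,d)[0].reshape(-1,2)
def snap(n,f=None):
    im=cams.camera(n)
    if f: cv2.imwrite(f,im[:,:,::-1])
    return im
E
python3 - <<'E'
from h import *
s=ctrl.get_state(); print(s['clock'],s['position'],np.round(s['tool_rot'],3).tolist(),s['opening'])
a=snap("scene");b=snap("top")
cv2.imwrite("pics/s1.png",cv2.resize(a,(800,600))[:,:,::-1]);cv2.imwrite("pics/t1.png",cv2.resize(b,(800,600))[:,:,::-1])
Z=dict(wrench_grip=.118,wrench_head=.118,wrench_tail=.118,dial_grip=.077,pointer=.05,mark=.045,unit=0,tool_bin=0,fittings_bin=0,spray_can=0)
for n in("top","scene"):
  for t,z in Z.items():
    for d in nets.mark_of(n,t)[:3]: print(n,t,round(d['conf'],2),np.round(d['at']),np.round(ray(n,d['at'],z),3))
E
```

```text
pics
0.0 [ 0.22747227 -0.58173614  0.23052706] [[0.931, 0.364, -0.001], [0.364, -0.931, 0.001], [-0.0, -0.001, -1.0]] 1.0039285996088434
top wrench_grip 0.6 [152. 202.] [0.48  0.277 0.118]
top wrench_grip 0.58 [161. 288.] [0.239 0.246 0.118]
top wrench_head 0.89 [118. 202.] [0.482 0.375 0.118]
top wrench_head 0.63 [191. 268.] [0.294 0.161 0.118]
top wrench_tail 0.92 [115. 304.] [0.195 0.372 0.118]
top dial_grip 0.62 [155. 199.] [0.497 0.277 0.077]
top dial_grip 0.39 [253. 121.] [ 0.737 -0.015  0.077]
top pointer 0.79 [151. 213.] [0.458 0.296 0.05 ]
top pointer 0.41 [336. 196.] [ 0.507 -0.268  0.05 ]
top tool_bin 0.97 [336. 191.] [ 0.53  -0.276  0.   ]
top fittings_bin 0.76 [252. 200.] [ 0.503 -0.011  0.   ]
top fittings_bin 0.48 [293. 180.] [ 0.566 -0.143  0.   ]
top spray_can 0.67 [211. 115.] [0.783 0.122 0.   ]
top spray_can 0.46 [160. 200.] [0.504 0.277 0.   ]
top spray_can 0.25 [193. 194.] [0.522 0.176 0.   ]
scene wrench_grip 0.95 [289. 135.] [0.355 0.186 0.118]
scene wrench_grip 0.6 [342. 150.] [0.486 0.276 0.118]
scene wrench_head 0.86 [273. 153.] [0.402 0.104 0.118]
scene wrench_head 0.57 [363. 141.] [0.482 0.357 0.118]
scene wrench_tail 0.8 [309. 116.] [0.301 0.294 0.118]
scene wrench_tail 0.63 [312. 170.] [0.514 0.157 0.118]
scene dial_grip 0.71 [340. 164.] [0.498 0.271 0.077]
scene dial_grip 0.21 [221. 255.] [ 0.613 -0.156  0.077]
scene pointer 0.77 [337. 157.] [0.442 0.307 0.05 ]
scene unit 0.82 [340. 190.] [ 0.523  0.266 -0.   ]
scene unit 0.46 [392. 255.] [0.77  0.235 0.   ]
scene tool_bin 0.71 [163. 270.] [ 0.532 -0.281  0.   ]
scene fittings_bin 0.55 [263. 220.] [0.515 0.009 0.   ]
scene spray_can 0.78 [366. 277.] [0.786 0.135 0.   ]
```

View pics/t1.png

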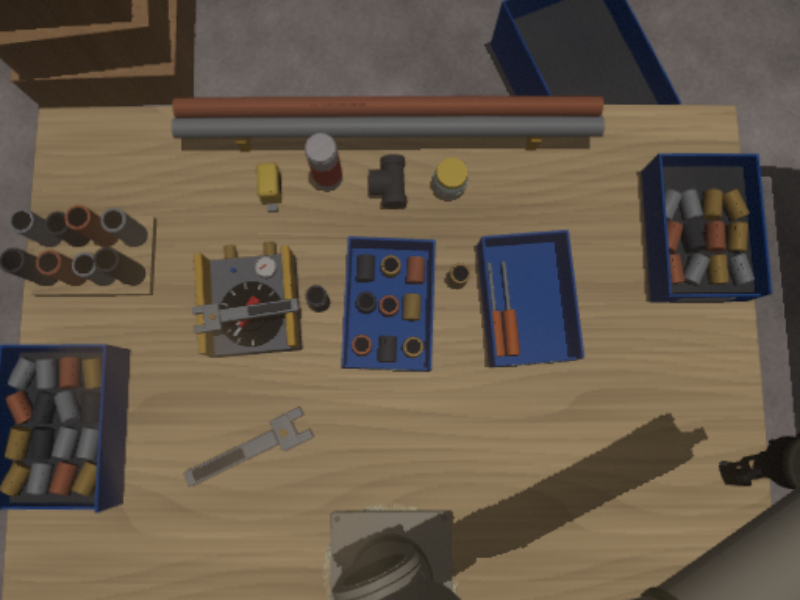

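View pics/s1.png

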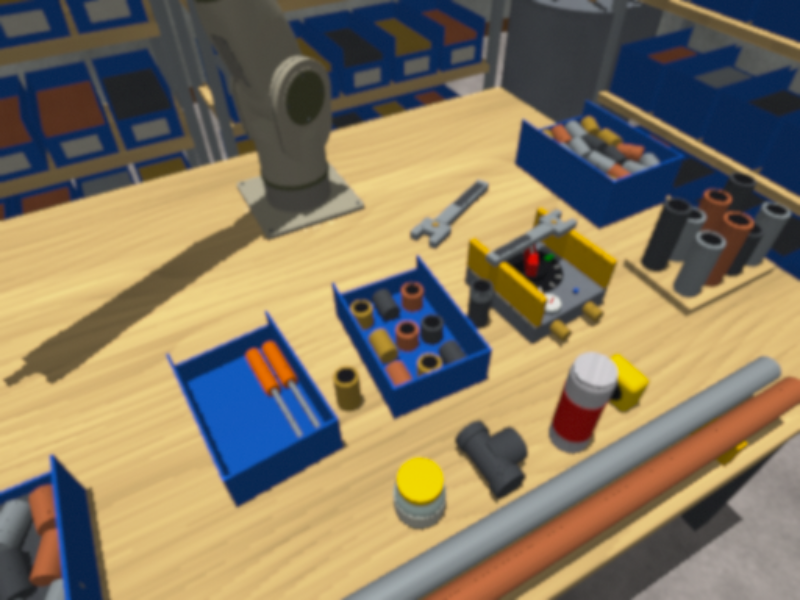

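The top view (at 800x600) shows the unit at (248,305). A wrench lies across its guards, head at (205,318) and tail at (298,303). A second, larger wrench lies on the table at (250,445). The bin with the screwdrivers is at (530,298), with the screwdrivers on its left (+y) side. I'll check both candidates in an enlarged crop.

Run:
```python
from h import *
b=cv2.imread("pics/t1.png")
im=snap("top"); sc=snap("scene")
c=cv2.resize(im[150:240,115:205],(600,600),interpolation=cv2.INTER_CUBIC) # scale 6.667
cv2.imwrite("pics/c1.png",c[:,:,::-1])
c=cv2.resize(sc[120:230,280:410],(780,600)if 0 else (709,600),interpolation=cv2.INTER_CUBIC) # 5.4545
cv2.imwrite("pics/c2.png",c[:,:,::-1])
f=lambda p:np.array(p)/1.5625
print("guard wrench len",np.linalg.norm(ray("top",f((195,319)),.118)-ray("top",f((298,303)),.118)))
print("table wrench len",np.linalg.norm(ray("top",f((187,478)),.008)-ray("top",f((305,424)),.008)))
for z,p in[(.05,(480,237)),(.05,(568,231)),(.05,(581,359)),(.05,(492,366)),]: print(ray("top",f(p),z if p[1]>300 else .08))
print(nets.mark_of("top","mark"),nets.mark_of("scene","mark"))
```

```text
guard wrench len 0.19167779370067548
table wrench len 0.2495938980259802
[ 0.63838324 -0.17815656  0.08      ]
[ 0.6499564  -0.35004128  0.08      ]
[ 0.40343277 -0.37168072  0.05      ]
[ 0.39110688 -0.19890303  0.05      ]
[] [{'at': [218.9, 255.5], 'conf': 0.45}]
```

View pics/c1.png

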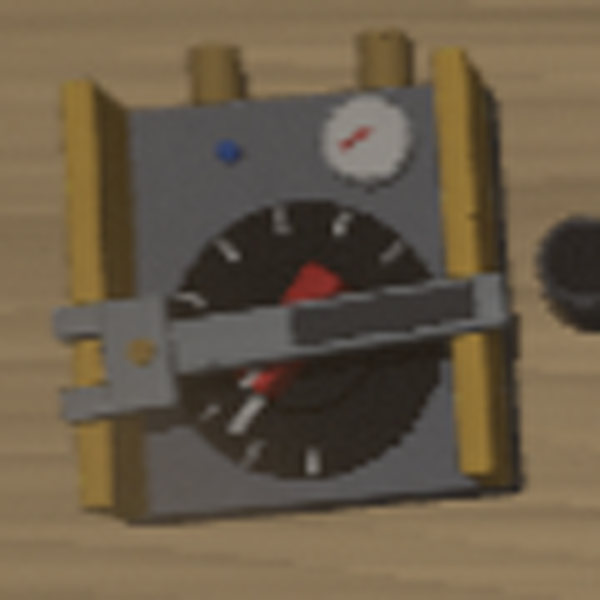

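View pics/c2.png

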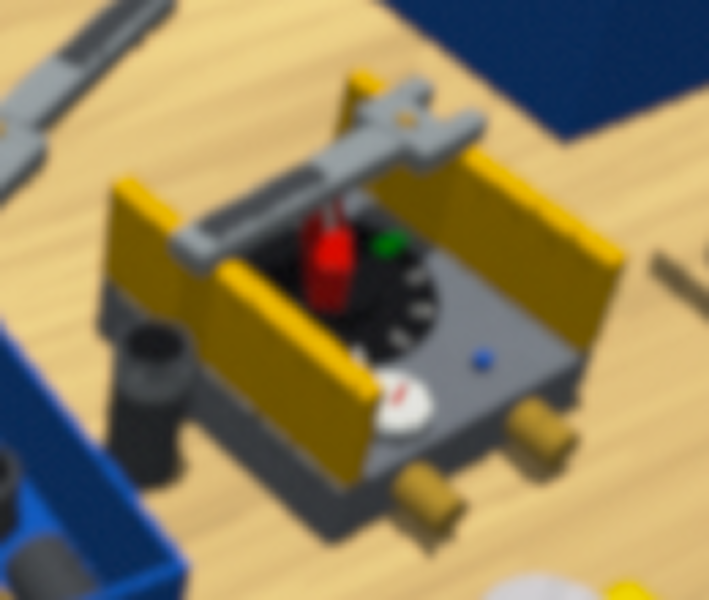

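The wrench across the guards measures 192 mm, so it is the 195 mm one asked for; the one on the table is about 250 mm. The green mark shows in the scene crop at (390,243). Next I work out the poses.

```bash
cat >> h.py <<'E'
def tool(target=None,yaw=None):
    """yaw: desired angle (deg, world) of tool y axis mod 180. prints turn about tool z, then shift in turned axes"""
    s=ctrl.get_state(); R=np.array(s['tool_rot']); p=np.array(s['position'])
    print("t",round(s['clock'],2),"p",np.round(p,4),"yaw_y",round(np.degrees(np.arctan2(R[1,1],R[0,1])),2),"q7",round(s['joint_positions'][6],3),"F",np.round(s['ft_force'],1),"op",round(s['opening'],3))
    if yaw is not None:
        th=-(yaw-np.degrees(np.arctan2(R[1,1],R[0,1]))); th=(th+90)%180-90; print("turn",round(th,2))
        R=R@cv2.Rodrigues(np.array([0,0,np.radians(th)]))[0]
    if target is not None: print("shift",np.round(R.T@(np.array(target)-p),4))
E
python3 - <<'E'
from h import *
g=lambda u:(115+u[0]/6.667-.0,150+u[1]/6.667)
G={k:ray("top",g(u),.110) for k,u in dict(LF=(96,508),LB=(78,82),RB=(450,48),RF=(480,473)).items()}
for k in G: print(k,np.round(G[k],4))
F=(G['LF']+G['RF'])/2;B=(G['LB']+G['RB'])/2;c=(F+B)/2
x=(B-F)/np.linalg.norm(B-F); print("unit c",c,"yaw",np.degrees(np.arctan2(x[1],x[0])),"len",np.linalg.norm(B-F),"wid",np.linalg.norm(G['LF']-G['RF']),np.linalg.norm(G['LB']-G['RB']))
y=np.array([-x[1],x[0],0]); D=c-.02*x; print("dial axis",D)
a=lambda p:np.degrees(np.arctan2(-(y@(p-D))*-1*-1,-(x@(p-D)))) # cw from -x
# cw from above starting at -x goes to +y (left)
a=lambda p:np.degrees(np.arctan2(y@(p-D),-(x@(p-D))))
m=ray("scene",(280+390/5.4545,120+243/5.4545),.047);pt=ray("top",g((243,417)),.057)
print("mark",m,np.linalg.norm((m-D)[:2]),a(m)," pointer",pt,np.linalg.norm((pt-D)[:2]),a(pt))
T=ray("top",g((505,300)),.126);T1=ray("top",g((180,347)),.126);hp=ray("top",g((62,365)),.126)
w=(T1-T)/np.linalg.norm(T1-T);print("tail",T,"neck",T1,np.linalg.norm(T1-T),"head",hp,np.linalg.norm(hp-T),"grip",T+w*.1075,"dir",np.degrees(np.arctan2(w[1],w[0])),"head dir",np.degrees(np.arctan2(*(hp-T)[[1,0]])))
tool((0.5,0,.231))
E
```

```text
LF [0.413  0.3424 0.11  ]
LB [0.601  0.3578 0.11  ]
RB [0.6155 0.1937 0.11  ]
RF [0.4275 0.177  0.11  ]
unit c [0.51424514 0.26770975 0.11      ] yaw 4.8727918762850955 len 0.1886941855987203 wid 0.1660988641253902 0.16473391905401838
dial axis [0.49431742 0.26601087 0.11      ]
mark [0.48927358 0.32583372 0.047     ] 0.06003510655165149 90.05341469215364  pointer [0.45808418 0.29198365 0.057     ] 0.04458063604120456 40.506578177387794
tail [0.50046015 0.16526369 0.126     ] neck [0.48067419 0.30450516 0.126     ] 0.14064022319595731 head [0.47309247 0.35502169 0.126     ] 0.19172138170381206 grip [0.48533652 0.27169454 0.126     ] dir 98.08748390555506 head dir 98.20684273917145
t 1.3 p [ 0.2276 -0.5821  0.2313] yaw_y -68.64 q7 -0.089 F [ 0.3 -0.8 -1. ] op 1.005
shift [ 4.656e-01 -4.429e-01  3.000e-04]
```

Request:
send_rows:
  rows:
    - [0.034, -0.028, 0, 0]
    - [0.034, -0.028, 0, 0]
    - [0.034, -0.028, 0, 0]
    - [0.034, -0.028, 0, 0]
    - [0.034, -0.028, 0, 0]
    - [0.034, -0.028, 0, 0]
    - [0.034, -0.028, 0, 0]
    - [0.034, -0.028, 0, 0]
    - [0.034, -0.028, 0, 0]
    - [0.034, -0.028, 0, 0]
  claw: 0.05

```text
clock: 2.3
position: [0.4429, -0.1959, 0.2317]
tool_rot: [[0.931, 0.364, 0.001], [0.364, -0.931, -0.001], [0.0, 0.001, -1.0]]
ft_force: [1.1, -1.2, -0.6]
opening: 0.582
```

Request:
send_rows:
  rows:
    - [0, 0, 0, -8.5]
    - [0, 0, 0, -8.5]
    - [0, 0, 0, -8.5]
    - [0, 0, 0, -8.5]
    - [0, 0, 0, -8.5]
    - [0, 0, 0, -8.5]
    - [0, 0, 0, -8.5]
    - [0, 0, 0, -8.5]
    - [0, 0, 0, -8.5]
    - [0, 0, 0, 0]

```text
clock: 3.3
position: [0.4423, -0.1975, 0.2314]
tool_rot: [[-0.139, 0.99, 0.0], [0.99, 0.139, -0.0], [-0.0, 0.0, -1.0]]
ft_force: [-0.0, 0.5, 0.8]
opening: 0.589
```

```bash
python3 -c "
from h import *
tool((.486,.271,.18),8)"
```

```text
t 3.3 p [ 0.4423 -0.1975  0.2314] yaw_y 8.0 q7 0.451 F [-0.   0.5  0.8] op 0.589
turn 0.0
shift [0.4579 0.1084 0.0513]
```

Request:
send_rows:
  rows:
    - [0.046, 0.011, 0, 0]
    - [0.046, 0.011, 0, 0]
    - [0.046, 0.011, 0, 0]
    - [0.046, 0.011, 0, 0]
    - [0.046, 0.011, 0, 0]
    - [0.046, 0.011, 0, 0]
    - [0.046, 0.011, 0, 0]
    - [0.046, 0.011, 0, 0]
    - [0.046, 0.011, 0.02, 0]
    - [0.044, 0.009, 0.03, 0]

```text
clock: 4.3
position: [0.4873, 0.269, 0.1849]
tool_rot: [[-0.131, 0.991, 0.003], [0.991, 0.131, 0.002], [0.001, 0.004, -1.0]]
ft_force: [2.3, -1.4, 0.5]
opening: 0.584
```

Request:
send_rows:
  rows:
    - [0, 0, 0, 0]
    - [0, 0, 0, 0]

```text
clock: 4.5
position: [0.4856, 0.2672, 0.1832]
tool_rot: [[-0.135, 0.991, -0.002], [0.991, 0.135, -0.0], [0.0, -0.002, -1.0]]
ft_force: [-0.4, -1.0, -0.3]
opening: 0.588
```

```bash
python3 -c "
from h import *
tool((.486,.271,.111),8)
sc=snap('scene');t=snap('top')
a=cv2.resize(sc[90:200,290:400],(400,400),interpolation=cv2.INTER_CUBIC)
b=cv2.resize(t[150:240,115:205],(400,400),interpolation=cv2.INTER_CUBIC)
cv2.imwrite('pics/p5.png',np.hstack([a,b])[:,:,::-1])"
```

```text
t 4.5 p [0.4856 0.2672 0.1832] yaw_y 7.78 q7 -0.638 F [-0.4 -1.  -0.3] op 0.588
turn -0.22
shift [0.0037 0.0011 0.0722]
```

View pics/p5.png

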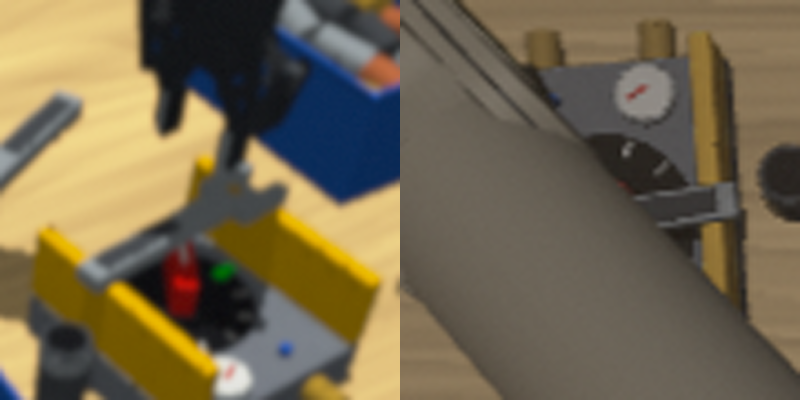

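The fingers straddle the handle in the scene crop (left finger at (170,130), right at (235,165)). I descend and close.

Request:
send_rows:
  rows:
    - [0.003, 0.001, 0.02, 0]
    - [0, 0, 0.02, 0]
    - [0, 0, 0.015, 0]
    - [0, 0, 0.01, 0]
    - [0, 0, 0.006, 0]
    - [0, 0, 0.002, 0]
    - [0, 0, 0, 0]
    - [0, 0, 0, 0]

```text
clock: 5.4
position: [0.4872, 0.2698, 0.1117]
tool_rot: [[-0.137, 0.991, 0.001], [0.991, 0.137, 0.0], [0.0, 0.001, -1.0]]
ft_force: [0.0, -0.5, -0.6]
opening: 0.587
```

Request:
send_rows:
  rows:
    - [0, 0, 0, 0]
    - [0, 0, 0, 0]
    - [0, 0, 0, 0]
    - [0, 0, 0, 0]
    - [0, 0, 0, 0]
    - [0, 0, 0, 0]
  claw: 0

```text
clock: 6.0
position: [0.4871, 0.2697, 0.1117]
tool_rot: [[-0.137, 0.991, 0.001], [0.991, 0.137, 0.0], [-0.0, 0.001, -1.0]]
ft_force: [-1.1, -1.5, 5.3]
opening: 0.264
```

Request:
send_rows:
  rows:
    - [0, 0, -0.005, 0]
    - [0, 0, -0.01, 0]
    - [0, 0, -0.015, 0]
    - [0, 0, -0.02, 0]
    - [0, 0, -0.02, 0]
    - [0, 0, -0.02, 0]
    - [0, 0, -0.02, 0]
    - [0, 0, 0, 0]
    - [0, 0, 0, 0]

```text
clock: 6.9
position: [0.4869, 0.2695, 0.2212]
tool_rot: [[-0.137, 0.991, 0.001], [0.991, 0.137, -0.0], [-0.0, 0.001, -1.0]]
ft_force: [-0.4, -0.3, -4.0]
opening: 0.264
```

```bash
python3 -c "
from h import *
R=np.array(ctrl.get_state()['tool_rot']);print(R[:,2])
tool()
sc=snap('scene')
cv2.imwrite('pics/p6.png',cv2.resize(sc[60:210,260:430],(680,600),interpolation=cv2.INTER_CUBIC)[:,:,::-1])"
```

```text
[ 7.61767769e-04 -2.71164190e-05 -9.99999709e-01]
t 6.9 p [0.4869 0.2695 0.2212] yaw_y 7.86 q7 -0.622 F [-0.4 -0.3 -4. ] op 0.264
```

View pics/p6.png

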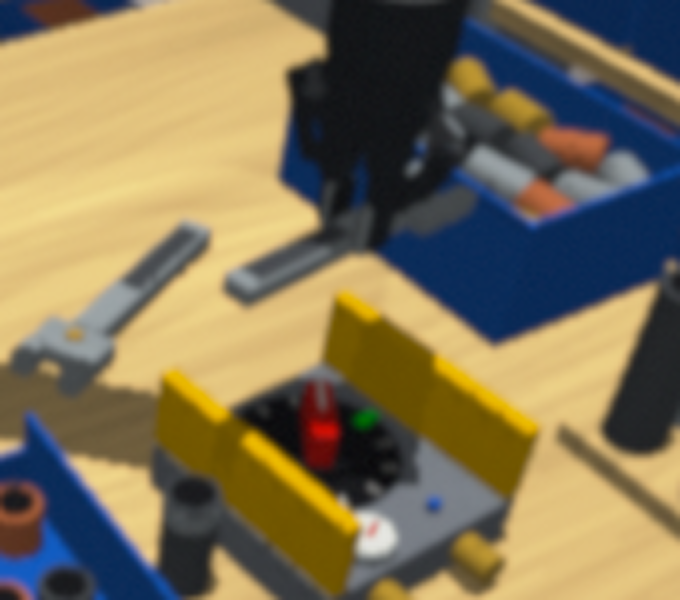

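The wrench is held level: tail at (240,280), head at (450,205), opening 22 mm. The dial is now clear. Next I turn the wrench and carry it to the screwdriver bin.

Request:
send_rows:
  rows:
    - [0, 0.02, 0, 5]
    - [0, 0.02, 0, 8.5]
    - [0, 0, 0, 8.5]
    - [0, 0, 0, 8.5]
    - [0, 0, 0, 8.5]
    - [0, 0, 0, 8.5]
    - [0, 0, 0, 8.5]
    - [0, 0, 0, 8.5]
    - [0, 0, 0, 8.5]
    - [0, 0, 0, 8.5]

```text
clock: 7.95
position: [0.5262, 0.2729, 0.2195]
tool_rot: [[0.961, 0.276, -0.002], [0.276, -0.961, -0.001], [-0.002, 0.0, -1.0]]
ft_force: [0.5, 0.5, -3.3]
opening: 0.26
```

Request:
send_rows:
  rows:
    - [0, 0, 0, 8.5]
    - [0, 0.02, 0, 3.3]
    - [0, 0.03, 0, 0]
    - [0, 0.04, 0, 0]
    - [0, 0.04, 0, 0]
    - [0, 0.04, 0, 0]
    - [0, 0.04, 0, 0]
    - [0, 0.04, 0, 0]
    - [0, 0.04, 0, 0]
    - [0, 0.04, 0, 0]

```text
clock: 8.95
position: [0.5532, -0.058, 0.2201]
tool_rot: [[0.997, 0.08, -0.002], [0.08, -0.997, -0.0], [-0.002, 0.0, -1.0]]
ft_force: [0.4, -0.3, -3.2]
opening: 0.261
```

```bash
python3 -c "
from h import *
tool((.536,-.302,.2),-85.4)"
```

```text
t 8.95 p [ 0.5532 -0.058   0.2201] yaw_y -85.44 q7 -1.536 F [ 0.4 -0.3 -3.2] op 0.261
turn -0.04
shift [-0.0367  0.2418  0.0201]
```

Request:
send_rows:
  rows:
    - [-0.006, 0.04, 0, 0]
    - [-0.006, 0.04, 0, 0]
    - [-0.006, 0.04, 0, 0]
    - [-0.006, 0.04, 0, 0]
    - [-0.006, 0.04, 0, 0]
    - [-0.006, 0.025, 0, 0]
    - [0, 0.014, 0.0, 0]
    - [0, 0, 0, 0]

```text
clock: 9.75
position: [0.5362, -0.2988, 0.2199]
tool_rot: [[0.997, 0.077, -0.002], [0.077, -0.997, 0.0], [-0.002, -0.0, -1.0]]
ft_force: [-0.2, -0.2, -3.7]
opening: 0.266
```

```bash
python3 -c "
from h import *
tool((.536,-.302,.01),-85.4)
sc=snap('scene');t=snap('top')
a=cv2.resize(sc[160:330,90:240],(400,453),interpolation=cv2.INTER_CUBIC)
b=cv2.resize(t[140:245,295:387],(397,453),interpolation=cv2.INTER_CUBIC)
cv2.imwrite('pics/p7.png',np.hstack([a,b])[:,:,::-1])"
```

```text
t 9.75 p [ 0.5362 -0.2988  0.2199] yaw_y -85.6 q7 -1.119 F [-0.2 -0.2 -3.7] op 0.266
turn -0.2
shift [-1.000e-04  3.200e-03  2.099e-01]
```

View pics/p7.png

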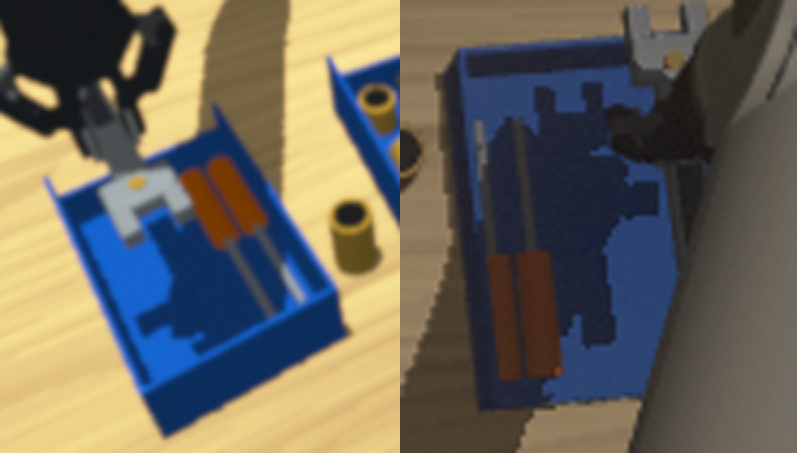

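```bash
python3 -c "
from h import *
s=453/105
q=lambda u,z:np.round(ray('top',(295+(u[0]-400)/s,140+u[1]/s),z),4)
print('head tips',q((634,6),.233),q((695,3),.233),'back rim L',q((460,48),.08),q((620,38),.08),'front L corner floor-ish',q((480,409),.05))
print('scene: back-left/back-right rim', [np.round(ray('scene',(90+u/2.6667,160+v/2.6667),.08),4) for u,v in((338,290),(142,392))],[np.round(ray('scene',(90+u/2.6667,160+v/2.6667),.05),4) for u,v in((215,133),(58,198))])
"
```

```text
head tips [ 0.6277 -0.2711  0.233 ] [ 0.6296 -0.3094  0.233 ] back rim L [ 0.6401 -0.1834  0.08  ] [ 0.647  -0.2964  0.08  ] front L corner floor-ish [ 0.3895 -0.1948  0.05  ]
scene: back-left/back-right rim [array([ 0.6418, -0.1797,  0.08  ]), array([ 0.6513, -0.3454,  0.08  ])] [array([ 0.4011, -0.2069,  0.05  ]), array([ 0.4069, -0.3619,  0.05  ])]
```

Head clearance to the back wall is about 13 mm and to the front wall about 30 mm. I shift 8 mm toward the front and descend.

Request:
send_rows:
  rows:
    - [-0.004, 0.001, 0.02, 0]
    - [-0.004, 0, 0.03, 0]
    - [0, 0, 0.03, 0]
    - [0, 0, 0.03, 0]
    - [0, 0, 0.03, 0]
    - [0, 0, 0.025, 0]
    - [0, 0, 0.015, 0]
    - [0, 0, 0.01, 0]
    - [0, 0, 0.005, 0]
    - [0, 0, 0, 0]

```text
clock: 10.85
position: [0.5296, -0.2981, 0.0263]
tool_rot: [[0.997, 0.08, 0.0], [0.08, -0.997, -0.0], [0.0, 0.0, -1.0]]
ft_force: [-0.2, 0.5, -3.9]
opening: 0.264
```

Request:
send_rows:
  rows:
    - [0, 0, 0.004, 0]
    - [0, 0, 0.004, 0]
    - [0, 0, 0.003, 0]
    - [0, 0, 0.002, 0]
    - [0, 0, 0, 0]
    - [0, 0, 0, 0]

```text
clock: 11.45
position: [0.5294, -0.2983, 0.0131]
tool_rot: [[0.997, 0.079, 0.0], [0.079, -0.997, -0.0], [0.0, 0.0, -1.0]]
ft_force: [0.4, -0.7, -3.7]
opening: 0.262
```

Request:
send_rows:
  rows:
    - [0, 0, 0.002, 0]
    - [0, 0, 0.001, 0]
    - [0, 0, 0.001, 0]
    - [0, 0, 0, 0]
    - [0, 0, 0, 0]

```text
clock: 11.95
position: [0.5293, -0.2983, 0.0091]
tool_rot: [[0.997, 0.079, 0.0], [0.079, -0.997, -0.0], [0.0, 0.0, -1.0]]
ft_force: [0.6, 0.1, -3.2]
opening: 0.262
```

Request:
send_rows:
  rows:
    - [0, 0, 0.001, 0]
    - [0, 0, 0.001, 0]
    - [0, 0, 0, 0]
    - [0, 0, 0, 0]

```text
clock: 12.35
position: [0.5297, -0.2977, 0.0071]
tool_rot: [[0.997, 0.08, 0.0], [0.08, -0.997, 0.0], [0.0, -0.0, -1.0]]
ft_force: [1.1, 3.9, -0.5]
opening: 0.261
```

Request:
send_rows:
  rows:
    - [0, 0, 0.0007, 0]
    - [0, 0, 0, 0]
    - [0, 0, 0, 0]

```text
clock: 12.65
position: [0.5298, -0.2976, 0.0067]
tool_rot: [[0.997, 0.08, 0.001], [0.08, -0.997, 0.0], [0.001, -0.0, -1.0]]
ft_force: [-0.3, 6.2, 2.9]
opening: 0.26
```

The wrench is resting on the floor: Fz has gone from -4 N to +3 N. I open to 45 mm and rise.

Request:
send_rows:
  rows:
    - [0, 0, 0, 0]
    - [0, 0, 0, 0]
    - [0, 0, 0, 0]
    - [0, 0, 0, 0]
  claw: 0.042

```text
clock: 13.05
position: [0.5298, -0.293, 0.0062]
tool_rot: [[0.997, 0.083, -0.002], [0.083, -0.996, 0.006], [-0.001, -0.006, -1.0]]
ft_force: [-4.8, 20.1, 6.9]
opening: 0.486
```

Request:
send_rows:
  rows:
    - [0, 0, -0.005, 0]
    - [0, 0, -0.01, 0]
    - [0, 0, -0.02, 0]
    - [0, 0, -0.03, 0]
    - [0, 0, -0.03, 0]
    - [0, 0, -0.04, 0]
    - [0, 0, -0.04, 0]
    - [0, 0, -0.03, 0]
    - [0, 0, 0, 0]

```text
clock: 13.95
position: [0.5312, -0.3003, 0.2173]
tool_rot: [[0.997, 0.078, 0.008], [0.078, -0.997, -0.005], [0.007, 0.006, -1.0]]
ft_force: [-0.3, -0.6, 0.4]
opening: 0.494
```

Request:
send_rows:
  rows:
    - [0, -0.04, 0, 0]
    - [0, -0.04, 0, 0]
    - [0, -0.04, 0, 0]
    - [0, -0.04, 0, 0]
    - [0, -0.04, 0, 0]
    - [0, -0.04, 0, 0]
    - [0, -0.04, 0, 0]
    - [0, -0.04, 0, 0]
    - [0, -0.03, 0, 0]
    - [0, 0, 0, 0]

```text
clock: 14.95
position: [0.5011, 0.0548, 0.2115]
tool_rot: [[0.996, 0.085, 0.001], [0.085, -0.996, 0.001], [0.001, -0.001, -1.0]]
ft_force: [0.8, 0.0, 0.6]
opening: 0.49
```

```bash
python3 -c "
from h import *
tool()
sc=snap('scene');t=snap('top')
a=cv2.resize(sc[170:330,90:240],(400,427),interpolation=cv2.INTER_CUBIC)
b=cv2.resize(t[145:245,295:389],(400,427),interpolation=cv2.INTER_CUBIC)
cv2.imwrite('pics/p8.png',np.hstack([a,b])[:,:,::-1])
cv2.imwrite('pics/t8.png',t[:,:,::-1]);cv2.imwrite('pics/s8.png',sc[:,:,::-1])"
```

```text
t 14.95 p [0.5011 0.0548 0.2115] yaw_y -85.11 q7 -1.728 F [0.8 0.  0.6] op 0.49
```

View pics/p8.png

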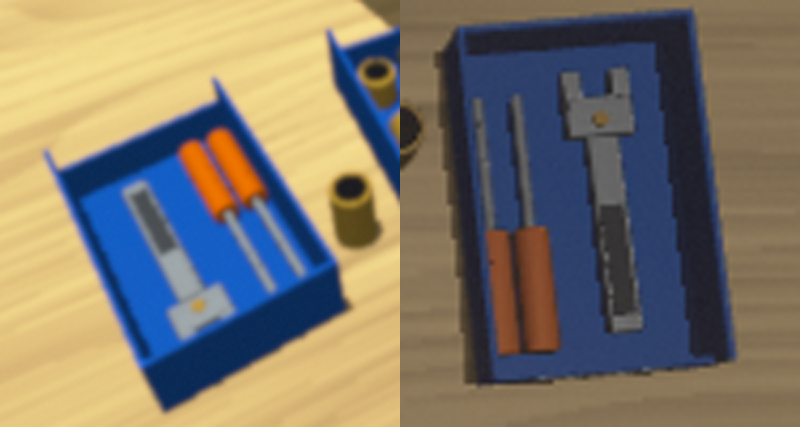

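The wrench lies flat on the bin floor, clear of the walls and screwdrivers: head at (600,100), tail at (625,325) in the right crop. Next I measure the dial, now uncovered, by colour.

```bash
cat > dial.py <<'E'
from h import *
D=np.array([.4943,.2660]);yw=np.radians(4.87);x=np.array([np.cos(yw),np.sin(yw)]);y=np.array([-x[1],x[0]])
def ang(p): v=p[:2]-D; return round(float(np.degrees(np.arctan2(y@v,-(x@v)))),1),round(float(np.linalg.norm(v)),4)
def run(ims):
    for n,im in ims.items():
        im=im.astype(int); H,W=im.shape[:2]; c=proj(n,[[*D,.06]])[0]; uu,vv=np.meshgrid(range(W),range(H))
        near=np.hypot(uu-c[0],vv-c[1])<(26 if n=='top' else 32)
        r,g,b=im[...,0],im[...,1],im[...,2]
        for nm,m,z in(("green",(g>1.5*r)&(g>1.5*b)&(g>50),.047),("red",(r>2.5*g)&(r>2.5*b)&(r>70),.089)):
            m=m&near
            if m.sum()<4: print(n,nm,m.sum()); continue
            P=np.array([ray(n,q,z)[:2] for q in np.c_[uu[m],vv[m]]]); k=P.mean(0)
            print(n,nm,m.sum(),np.round(k,4),ang(k),end=' ')
            if nm=="red":
                e,V=np.linalg.eigh(np.cov(P.T)); d=V[:,1]; print("axis",ang(D+d)[0],np.round(2*np.sqrt(3*e),3),end='')
            print()
        m=near&(im.min(2)>110)&(im.max(2)-im.min(2)<40)
        for q in np.c_[uu[m],vv[m]]:
            a=ang(ray(n,q,.057))
            if a[1]<.05: print("  white",n,q,a)
E
python3 - <<'E'
from dial import *
run({n:cv2.imread(f'pics/{n[0]}8.png')[:,:,::-1] for n in("top","scene")})
for n in("top","scene"):
    snap(n)
    for t,z in(("pointer",.057),("mark",.047),("dial_grip",.077)):
        for d in nets.mark_of(n,t)[:2]: p=ray(n,d['at'],z);print(n,t,round(d['conf'],2),np.round(d['at'],1),np.round(p,4),ang(p))
t=cv2.imread('pics/t8.png');cv2.imwrite('pics/p9.png',cv2.resize(np.hstack([t[150:240,115:205]]),(600,600),interpolation=cv2.INTER_CUBIC))
E
```

```text
top green 19 [0.4885 0.3239] (89.1, 0.0582) 
top red 75 [0.5024 0.2634] (-157.4, 0.0085) axis 38.0 [0.019 0.053]
  white top [156 200] (102.6, 0.0135)
  white top [154 203] (74.0, 0.0205)
  white top [153 205] (63.6, 0.0257)
  white top [153 210] (41.9, 0.0357)
  white top [152 211] (42.7, 0.0399)
  white top [151 212] (43.3, 0.0441)
  white top [150 213] (43.8, 0.0483)
scene green 38 [0.4877 0.3245] (88.4, 0.0588) 
scene red 137 [0.5159 0.2516] (-141.5, 0.026) axis 41.9 [0.024 0.07 ]
  white scene [333 159] (28.3, 0.0476)
  white scene [333 160] (26.8, 0.0431)
top pointer 0.92 [150.3 214.3] [0.4528 0.2953 0.057 ] (40.1, 0.0508)
top pointer 0.36 [285.7 116.1] [ 0.7586 -0.1171  0.057 ] (-119.7, 0.4654)
top dial_grip 0.62 [157.3 202.5] [0.4858 0.271  0.077 ] (35.2, 0.0099)
scene pointer 0.73 [339.  158.7] [0.4583 0.3014 0.057 ] (49.4, 0.0505)
scene pointer 0.47 [266.9 325. ] [ 0.7941 -0.1417  0.057 ] (-121.5, 0.5061)
scene dial_grip 0.75 [340.2 163.4] [0.4938 0.2737 0.077 ] (90.9, 0.0078)
scene dial_grip 0.5 [306.6 206.1] [0.5831 0.0962 0.077 ] (-112.7, 0.1916)
```

View pics/p9.png

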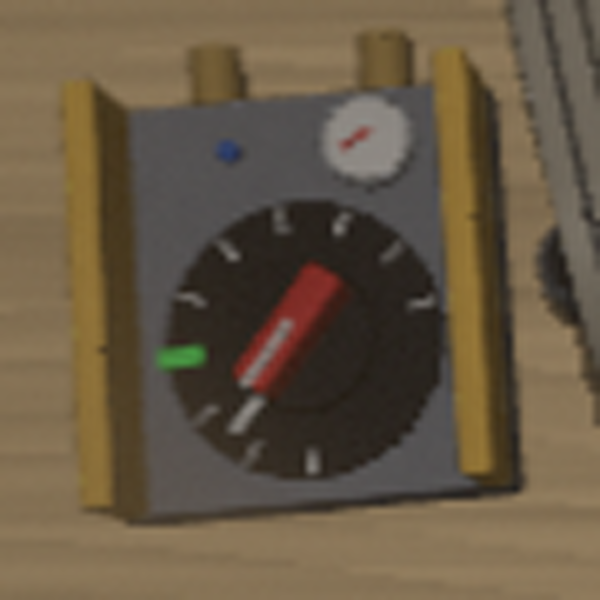

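The top crop shows the red bar from (325,275) to (250,385), the pointer tip at (240,425) and the green mark at (182,357). I cross-check the dial axis and angles.

Run:
```python
from dial import *
g=lambda u,z:ray("top",(115+u[0]/6.667-.42,150+u[1]/6.667-.42),z)
c=g((306.5,340),.046);print("scale centre",c,"bar top",g((292,327),.089))
p=g((237,430),.057);m=g((182,357),.047);print("ptr",ang(p),"mark",ang(m))
a=lambda q:np.degrees(np.arctan2(*(q-c)[[1,0]]));print("ptr-mark about scale centre",a(p)-a(m))
tool((.4935,.266,.18),54.9)
```

```text
scale centre [0.49582735 0.26779577 0.046     ] bar top [0.49567279 0.26558537 0.089     ]
ptr (41.0, 0.0506) mark (88.8, 0.0586)
ptr-mark about scale centre 48.716266785612476
t 15.45 p [0.5016 0.05   0.2113] yaw_y -85.5 q7 -1.726 F [-0.6  0.8 -0. ] op 0.492
turn 39.6
shift [-0.1308 -0.1721  0.0313]
```

Request:
send_rows:
  rows:
    - [0, 0, 0, -8.5]
    - [0, 0, 0, -8.5]
    - [0, 0, 0, -8.5]
    - [0, 0, 0, -8.5]
    - [0, 0, 0, -8.5]
    - [0, 0, 0, -8.5]
    - [0, 0, 0, -8.5]
    - [0, 0, 0, -8.5]
    - [0, 0, 0, -8.5]
    - [0, 0, 0, -8.5]

```text
clock: 16.45
position: [0.5015, 0.0503, 0.2113]
tool_rot: [[0.002, 1.0, 0.0], [1.0, -0.002, -0.0], [-0.0, 0.0, -1.0]]
ft_force: [0.2, -0.3, -0.0]
opening: 0.492
```

Request:
send_rows:
  rows:
    - [0, 0, 0, -8.5]
    - [0, 0, 0, -8.5]
    - [0, 0, 0, -8.5]
    - [0, 0, 0, -8.5]
    - [0, 0, 0, -8.5]
    - [0, 0, 0, -8.5]
    - [0, 0, 0, -4.4]
    - [0.02, 0.03, 0, 0]
    - [0.02, 0.03, 0, 0]
    - [0.02, 0.03, 0, 0]

```text
clock: 17.45
position: [0.5042, 0.1595, 0.2115]
tool_rot: [[-0.818, 0.575, 0.001], [0.575, 0.818, -0.0], [-0.001, 0.0, -1.0]]
ft_force: [0.7, -0.1, 0.3]
opening: 0.488
```

Request:
send_rows:
  rows:
    - [0.03, 0.03, 0, 0]
    - [0.03, 0.03, 0, 0]
    - [0.01, 0.02, 0, 0]
    - [0, 0, 0, 0]
    - [0, 0, 0, 0]

```text
clock: 17.95
position: [0.4926, 0.2643, 0.2111]
tool_rot: [[-0.819, 0.574, -0.001], [0.574, 0.819, -0.0], [0.0, -0.0, -1.0]]
ft_force: [-0.3, -0.2, 0.2]
opening: 0.493
```

```bash
python3 -c "
from h import *
tool((.495,.2663,.062),54.6)"
```

```text
t 17.95 p [0.4926 0.2643 0.2111] yaw_y 54.99 q7 0.228 F [-0.3 -0.2  0.2] op 0.493
turn 0.39
shift [-0.0008  0.0031  0.1491]
```

Request:
send_rows:
  rows:
    - [-0.001, 0.003, 0.03, 0.4]
    - [0, 0, 0.03, 0]
    - [0, 0, 0.03, 0]
    - [0, 0, 0.02, 0]
    - [0, 0, 0.015, 0]
    - [0, 0, 0.01, 0]
    - [0, 0, 0.008, 0]
    - [0, 0, 0.004, 0]
    - [0, 0, 0.002, 0]
    - [0, 0, 0, 0]

```text
clock: 18.95
position: [0.4954, 0.2664, 0.0626]
tool_rot: [[-0.815, 0.58, 0.0], [0.58, 0.815, 0.0], [-0.0, 0.0, -1.0]]
ft_force: [-0.5, 0.1, 0.1]
opening: 0.491
```

Request:
send_rows:
  rows:
    - [0, 0, 0, 0]
    - [0, 0, 0, 0]
    - [0, 0, 0, 0]
    - [0, 0, 0, 0]
    - [0, 0, 0, 0]
    - [0, 0, 0, 0]
  claw: 0.012

```text
clock: 19.55
position: [0.4968, 0.2678, 0.0634]
tool_rot: [[-0.815, 0.58, 0.004], [0.58, 0.815, 0.003], [-0.001, 0.005, -1.0]]
ft_force: [6.3, 6.1, -3.1]
opening: 0.198
```

Request:
send_rows:
  rows:
    - [0, 0.002, 0, 0]
    - [0, 0, 0, 6]
    - [0, 0, 0, 7]
    - [0, 0, 0, 7]
    - [0, 0, 0, 7]
    - [0, 0, 0, 7]
    - [0, 0, 0, 7]
    - [0, 0, 0, 5]
    - [0, 0, 0, 2.2]
    - [0, 0, 0, 0]

```text
clock: 20.55
position: [0.4951, 0.2671, 0.0633]
tool_rot: [[-0.109, 0.994, -0.002], [0.994, 0.109, -0.003], [-0.003, -0.003, -1.0]]
ft_force: [-10.3, -7.2, 16.4]
opening: 0.2
```

```bash
python3 -c "
from h import *
tool();print(ctrl.get_state()['wrist_torque'])"
```

```text
t 20.55 p [0.4951 0.2671 0.0633] yaw_y 6.27 q7 -0.662 F [-10.3  -7.2  16.4] op 0.2
[-1.53873775  2.52016835 -0.07979606]
```

Request:
send_rows:
  rows:
    - [0, 0, 0, 0]
    - [0, 0, 0, 0]
    - [0, 0, 0, 0]
    - [0, 0, 0, 0]
  claw: 0.042

```text
clock: 20.95
position: [0.4964, 0.2679, 0.0623]
tool_rot: [[-0.111, 0.994, 0.0], [0.994, 0.111, 0.0], [0.0, 0.0, -1.0]]
ft_force: [-0.7, -0.5, 0.3]
opening: 0.493
```

Request:
send_rows:
  rows:
    - [0, 0, -0.01, 0]
    - [0, 0, -0.02, 0]
    - [0, 0, -0.03, 0]
    - [0, 0, -0.04, 0]
    - [0, 0, -0.04, 0]
    - [-0.03, 0, -0.01, 0]
    - [-0.04, 0, 0, 0]
    - [-0.04, 0, 0, 0]
    - [-0.05, 0, 0, 0]
    - [-0.05, 0, 0, 0]

```text
clock: 21.95
position: [0.5196, 0.0578, 0.2134]
tool_rot: [[-0.112, 0.994, 0.001], [0.994, 0.112, 0.0], [-0.0, 0.001, -1.0]]
ft_force: [1.4, -0.9, -0.4]
opening: 0.49
```

Run:
```python
from dial import *
tool()
ims={n:snap(n) for n in("top","scene")}
run(ims)
for n in ims:
    for d in nets.mark_of(n,"pointer")[:1]: p=ray(n,d['at'],.057);print(n,round(d['conf'],2),np.round(p,4),ang(p))
a=cv2.resize(ims['top'][150:240,115:205],(400,400),interpolation=cv2.INTER_CUBIC)
b=cv2.resize(ims['scene'][130:210,295:375],(400,400),interpolation=cv2.INTER_CUBIC)
cv2.imwrite('pics/p10.png',np.hstack([a,b])[:,:,::-1])
```

```text
t 21.95 p [0.5196 0.0578 0.2134] yaw_y 6.42 q7 -0.144 F [ 1.4 -0.9 -0.4] op 0.49
top green 15 [0.4877 0.3251] (88.5, 0.0595) 
top red 82 [0.4966 0.261 ] (-109.5, 0.0055) axis 89.7 [0.019 0.058]
  white top [149 199] (103.0, 0.035)
  white top [150 199] (103.7, 0.032)
  white top [151 199] (104.6, 0.029)
  white top [152 199] (105.8, 0.026)
  white top [153 199] (107.1, 0.0231)
  white top [154 199] (108.9, 0.0201)
  white top [155 199] (111.3, 0.0172)
  white top [146 201] (93.4, 0.0436)
  white top [144 202] (90.1, 0.0497)
  white top [145 202] (89.8, 0.0467)
  white top [146 202] (89.4, 0.0437)
scene green 21 [0.4904 0.3277] (91.3, 0.0618) 
scene red 184 [0.5095 0.251 ] (-130.5, 0.0214) axis 81.2 [0.036 0.061]
  white scene [333 159] (28.3, 0.0476)
  white scene [333 160] (26.8, 0.0431)
  white scene [349 163] (87.9, 0.0492)
  white scene [349 164] (91.8, 0.046)
  white scene [350 164] (93.6, 0.0485)
top 0.79 [0.4929 0.3195 0.057 ] (93.4, 0.0536)
scene 0.83 [0.4955 0.325  0.057 ] (96.1, 0.059)
```

View pics/p10.png

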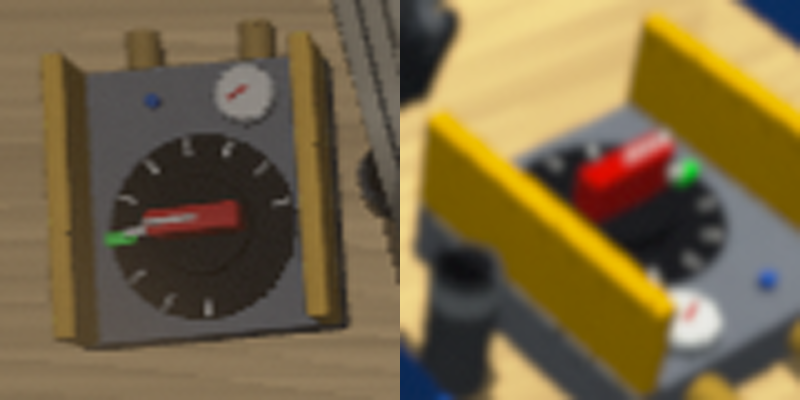

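Run:
```python
import dial; from dial import *
dial.D=np.array([.496,.2677])
im=snap("top").astype(float); old=cv2.imread('pics/t8.png')[:,:,::-1].astype(float)
for c in range(141,149):
    w=np.clip(im[197:208,c].min(1)-45,0,None); r=(w*np.arange(197,208)).sum()/w.sum()
    print(c,round(r,2),w.astype(int),ang(ray("top",(c,r),.057)))
e=old[...,1]-np.maximum(old[...,0],old[...,2]); e[e<15]=0; u,v=np.meshgrid(range(512),range(384)); m=(abs(u-143)<8)&(abs(v-203)<8)
q=((u*e)[m].sum()/e[m].sum(),(v*e)[m].sum()/e[m].sum()); print("green old",q,ang(ray("top",q,.047)))
s=cv2.imread('pics/s8.png')[:,:,::-1].astype(float); e=s[...,1]-np.maximum(s[...,0],s[...,2]); e[e<15]=0; m=(abs(u-351)<10)&(abs(v-164)<10)
q=((u*e)[m].sum()/e[m].sum(),(v*e)[m].sum()/e[m].sum()); print("green scene old",q,ang(ray("scene",q,.047)))
# old pointer by row for sanity
for r in range(208,215):
    w=np.clip(old[r,146:160].min(1)-45,0,None); c=(w*np.arange(146,160)).sum()/w.sum(); print("old",r,round(c,2),ang(ray("top",(c,r),.057)))
```

```text
141 203.25 [ 0  0  0  0  0  9 20 22  0  0  0] (85.3, 0.0576)
142 202.81 [ 0  0  0  0  2 30 26 19  0  0  0] (86.1, 0.0544)
143 202.23 [ 0  0  0  0 22 68 19 16  0  0  0] (87.6, 0.0512)
144 201.83 [ 0  0  0  0 49 83 14  5  0  0  0] (88.5, 0.0481)
145 201.65 [ 0  0  0  0 60 76  9  0  0  0  0] (88.8, 0.0451)
146 201.32 [ 0  0  0 18 72 68  0  0  0  0  0] (89.7, 0.042)
147 200.56 [ 0  0 41 40 54 44  0  0  0  0  0] (92.7, 0.0389)
148 199.44 [ 0  0 59 38  3  0  0  0  0  0  0] (97.9, 0.036)
green old (np.float64(141.6435495898583), np.float64(203.1118568232662)) (87.1, 0.0578)
green scene old (np.float64(350.8627408056042), np.float64(164.20161996497373)) (86.1, 0.0582)
old 208 151.0 (52.0, 0.0355)
old 209 152.95 (41.3, 0.0338)
old 210 152.7 (39.3, 0.0367)
old 211 150.37 (44.7, 0.0432)
old 212 150.72 (41.1, 0.0449)
old 213 150.48 (39.5, 0.0478)
old 214 150.01 (38.8, 0.051)
```

The pointer reads about 88.7° and the mark about 87°, so it overshot by 1.5–2°. A small correction is cheap, so I regrasp and turn back 1.6°.

```bash
python3 -c "
from h import *
tool((.4963,.2678,.0625),6.4)"
```

```text
t 22.2 p [0.5196 0.0598 0.213 ] yaw_y 6.36 q7 -0.149 F [-1.   0.7  0.5] op 0.49
turn -0.04
shift [ 2.092e-01 -1.000e-04  1.506e-01]
```

Request:
send_rows:
  rows:
    - [0.04, 0, 0, 0]
    - [0.04, 0, 0, 0]
    - [0.04, 0, 0, 0]
    - [0.04, 0, 0, 0]
    - [0.03, 0, 0, 0]
    - [0.015, 0, 0, 0]
    - [0.004, 0, 0.02, 0]
    - [0, 0, 0.02, 0]
    - [0, 0, 0.02, 0]
    - [0, 0, 0, 0]

```text
clock: 23.2
position: [0.4942, 0.2679, 0.1502]
tool_rot: [[-0.114, 0.994, -0.004], [0.994, 0.114, -0.001], [-0.001, -0.004, -1.0]]
ft_force: [0.2, -0.7, -0.4]
opening: 0.492
```

```bash
python3 -c "
from h import *
tool((.4963,.2678,.0625),6.4)"
```

```text
t 23.2 p [0.4942 0.2679 0.1502] yaw_y 6.53 q7 -0.61 F [ 0.2 -0.7 -0.4] op 0.492
turn 0.13
shift [-0.0003  0.0024  0.0877]
```

Request:
send_rows:
  rows:
    - [0, 0.001, 0.03, 0]
    - [0, 0, 0.025, 0]
    - [0, 0, 0.015, 0]
    - [0, 0, 0.01, 0]
    - [0, 0, 0.006, 0]
    - [0, 0, 0.002, 0]
    - [0, 0, 0, 0]
    - [0, 0, 0, 0]

```text
clock: 24.0
position: [0.4979, 0.2673, 0.0651]
tool_rot: [[-0.111, 0.994, 0.001], [0.994, 0.111, 0.0], [0.0, 0.001, -1.0]]
ft_force: [0.9, -0.2, -0.8]
opening: 0.489
```

Request:
send_rows:
  rows:
    - [0, 0, 0, 0]
    - [0, 0, 0, 0]
    - [0, 0, 0, 0]
    - [0, 0, 0, 0]
    - [0, 0, 0, 0]
    - [0, 0, 0, -0.8]
    - [0, 0, 0, -0.8]
    - [0, 0, 0, 0]
    - [0, 0, 0, 0]
  claw: 0.012

```text
clock: 24.9
position: [0.4955, 0.2669, 0.0651]
tool_rot: [[-0.139, 0.99, -0.003], [0.99, 0.139, -0.002], [-0.001, -0.003, -1.0]]
ft_force: [-13.2, -5.6, 14.5]
opening: 0.195
```

Request:
send_rows:
  rows:
    - [0, 0, 0, 0]
    - [0, 0, 0, 0]
    - [0, 0, 0, 0]
    - [0, 0, 0, 0]
  claw: 0.042

```text
clock: 25.3
position: [0.4977, 0.267, 0.0644]
tool_rot: [[-0.138, 0.99, 0.0], [0.99, 0.138, 0.0], [0.0, 0.0, -1.0]]
ft_force: [0.3, -1.0, -0.7]
opening: 0.491
```

Request:
send_rows:
  rows:
    - [0, 0, -0.01, 0]
    - [0, 0, -0.02, 0]
    - [0, 0, -0.03, 0]
    - [0, 0, -0.04, 0]
    - [0, 0, -0.04, 0]
    - [-0.03, 0, -0.01, 0]
    - [-0.04, 0, 0, 0]
    - [-0.05, 0, 0, 0]
    - [-0.05, 0, 0, 0]
    - [-0.05, 0, 0, 0]

```text
clock: 26.3
position: [0.528, 0.0474, 0.2154]
tool_rot: [[-0.139, 0.99, 0.001], [0.99, 0.139, -0.0], [-0.0, 0.001, -1.0]]
ft_force: [1.3, -0.0, 0.1]
opening: 0.484
```

Run:
```python
import dial; from dial import *
dial.D=np.array([.496,.2677])
tool()
t=snap("top"); im=t.astype(float)
for c in range(142,147):
    w=np.clip(im[197:208,c].min(1)-45,0,None); r=(w*np.arange(197,208)).sum()/w.sum()
    print(c,round(r,2),ang(ray("top",(c,r),.057)))
cv2.imwrite('pics/p11.png',np.hstack([cv2.resize(t,(512,384)),cv2.resize(t[150:240,115:205],(288,384),interpolation=cv2.INTER_CUBIC)])[:,:,::-1])
```

```text
t 26.3 p [0.528  0.0474 0.2154] yaw_y 7.99 q7 -0.101 F [ 1.3 -0.   0.1] op 0.484
142 202.87 (85.9, 0.0544)
143 202.6 (86.3, 0.0513)
144 202.38 (86.5, 0.0483)
145 202.01 (87.4, 0.0452)
146 201.64 (88.4, 0.0421)
```

View pics/p11.png

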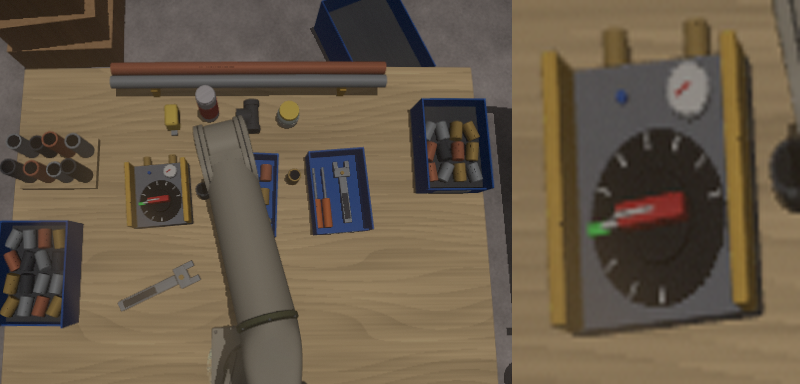

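The pointer at about 86.8° now meets the green mark at about 87° (tip at (600,228) in the crop). The wrench lies in the screwdriver bin and the bystanders stand where they were. I hand the job in.

```bash
python3 -c "
from plant import ctrl
print(ctrl.close_job())"
```

```text
the job is handed in; nothing more can be done
None
```

The 195 mm wrench is laid in the blue bin with the screwdrivers and the dial points at the green mark. I handed the job in at about 26 s of the 64 s allowed.

- **Wrench:** I took the one on the guards because it measured 192 mm, against about 250 mm for the one on the table. I lowered it until contact showed before opening the fingers. The pictures show it flat on the bin floor, below the rim and clear of walls and screwdrivers.
- **Force while releasing:** as the fingers opened in the bin, the reading rose to 20 N sideways. I did not find the cause. It was back to about zero once the gripper was clear.
- **Dial:** the first turn, about 48°, overshot by about 1.5–2°, so I regrasped and turned it back 1.6°. My last measurement put the pointer at about 86.8° and the mark at about 87°, within 1–2°. The network's pointer readings before that correction were 4–7° higher than mine. I went by the picture pixels and did not ask it again afterwards.
- **Bystanders:** the last top view showed those in view where they stood. The dark nipple next to the unit was partly hidden by the arm, and I made no numeric check on any of them.

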